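# Wake the chrome locomotive by its roof dome

### The arm

A 6-joint arm with a two-finger parallel gripper is mounted at the origin on the work surface. World frame = base frame: x ahead of the robot, y to its left, z up, the work surface at z = 0. Lengths are in m, angles in rad, forces in N, time in s.
With the tool pointing down it reaches from about 0.375 to 0.9 m from the base axis. Payload 3.1 kg.
Tool frame: the origin (TCP) lies between the finger pads; the fingertips stand 17 mm ahead of it and the grasp point (between the pads) lies 2 mm behind it (robot.nose_length is the distance from the TCP to the fingertips, in m); z points along the fingers, y is the line along which they close (so a half turn about z gives the same grasp; the last joint's range is limited). The gripper opens to 87 mm and grips with 3 to 60 N. Pads are 19 mm wide; open, the fingers measure 117 mm over their backs; the gripper's body (75 mm by 190 mm) begins 51 mm behind the grasp point.
Start: joints at [1.067, 0.527, 1.433, -0, 1.181, -0.178], TCP at [0.199, 0.592, 0.24] pointing down, gripper open.
Joint ranges: [-3.08, 3.08], [-0.75, 2.2], [0.22, 2.44], [-1.43, 4.57], [0, 2.65], [-2.85, 2.85]. Speed limits (rad/s): [2.79, 2.79, 3.14, 3.14, 3.14, 3.14].

### API

Orientations are given as a unit quaternion [x, y, z, w].
In Python, from rig import robot, cams gives the robot as it stands.
- The arm moves only by the shell command python3 -m pendant 'ROWS' [FORCE]. ROWS is JSON, a list of rows, each an object with "jaw": the opening, from 0 (shut) to 1 (fully open); "linear": the shift along the tool's x, y, z in cm, a list of three; "twist": the turn about the tool's z in degrees. A call has 1 to 12 rows; each row shifts and turns the commanded pose from where the row before left it, along the tool's axes as they then stand; what a row does not reach is not made up. A row lasts 1/12 s, in which the tool goes at most 41.7 mm and 7.16 degrees, less where a joint would pass 70% of its speed; a pose out of reach is approached as far as the arm can. A call is refused whole if a number of a shift passes 4.17 or a number of a turn 7.16, either way. A call with a gripper value outside its range is refused whole. The fingers move at their own pace and stop on an object; FORCE is the grip in N (left out, the last holds). Time passes only in rows, so rows that do not move let the fingers close. It gives the time, the measured TCP pose, the force, the opening and the grip force at its end, in the units of the state.
- robot.get_obs(): the state, without advancing time (a new reading comes with each control period).
- cams.camera(name): name is "side" or "top" or "wrist"; returns a dict with "color" (384x512x3 uint8, blue, green, red), "depth" (384x512 float32, m along the optical axis (not along the pixel's ray), 0 where there is no reading), "fov_y" (degrees; the focal length in pixels is half the picture's height over the tangent of half this angle, whatever the lens; pixels are square), "cx", "cy" (the principal point, pixels), "view" (4x4, takes a point from world to camera coordinates). Camera axes: x right, y down, z forward; pixel columns grow to the right and rows downward; lengths in m; the calibration is good to about 2 mm. A picture is of the moment at which its call begins.
- robot.hand_in(): hands the job in; it is judged then, once.
The state is a dict: "time": time; "q": joint angles; "joint_velocities": joint speeds; "joint_torque": joint torques, N m; "position": TCP position; "tool_rot": TCP orientation; "ft_force": force on the tool from outside, world axes, zero at the start; "moment": the same for the moment, N m; "grip_width": finger opening in m; "grip_force": force on a finger pad.
Only numpy, scipy, OpenCV 4.12 (cv2) and the standard library are available. Lean on these libraries where they do the work, as an engineer would, in place of code of your own. Each camera call takes 0.05 s, during which the arm holds its last target. There are 200 camera calls.

### The job

Wake the toy locomotive: with closed fingertips gently press the round dome button on its roof well down, keep it down for about two seconds, then let it come up again and withdraw. Do not press the square horn key on the same roof, do not shift, tip or lift the locomotive, and leave the buffer block, the container, the stacked track pieces and the crane with its crank alone.

Things in the scene. Friction and masses are not known exactly. Their poses are not given: they have to be found in the camera images.
- loco: Chrome-finish toy shunting locomotive, 210 (x) x 50 (y) mm, about 0.8 kg, loose on the straight track. Origin: centre of its underside, on the track; x to its nose, z up. Flat hood roof at z = 70 mm; the cab at the tail (x -103 to -53 mm) is 96 mm high. On the roof centre line stand two black sprung keys of equal height: round dome at x = +5 mm, square horn key at x = +65 mm.
- dome_top (a point): Middle of the top of the round dome button: 24 mm across, rounded top, standing 14 mm above the hood roof when up (84 mm above the locomotive's origin, 96 mm above the table). The point moves down with the button. Its axes are those of the locomotive.
- dome (a joint): How far the dome button is pressed, m: 0 = up, 0.010 = fully down on its stop (its top then 4 mm above the roof). It starts down at about 1.5 N, needs about 3.7 N for half its travel and 6 N for all of it, and springs back up when released. Well down means more than half its travel.
- horn_top (a point): Middle of the top of the square horn key, 18 x 18 mm, also standing 14 mm above the roof, 60 mm nose-ward of the dome's centre. Not to be pressed.
- horn (a joint): How far the horn key is pressed, m: 0 = up, 0.010 = fully down, same spring as the dome. It must stay up.
- track: Straight beech track piece fixed to the table, 360 x 50 x 12 mm, origin at the centre of its underside, x along it. The locomotive stands on it.
- buffer: Hard dark silicone buffer block, 34 x 46 x 40 mm, loose on the nose-ward end of the track. Origin: centre of its underside. Bystander.
- container: Blue plastic freight container, 120 (x) x 50 (y) x 50 mm, loose on the table beside the track. Origin: centre of its underside. Bystander.
- stack0: Lowest of three loose stacked beech track pieces, 150 x 50 x 12 mm, on the table beside the track, on the other side from the container. Origin: centre of its underside. Bystander.
- stack1: Middle piece of the stack, 130 x 50 x 12 mm. Origin: centre of its underside. Bystander.
- stack2: Top piece of the stack, 110 x 50 x 12 mm. Origin: centre of its underside. Bystander.
- crane: Wooden crane fixed to the table at the left: base 100 x 100 mm, post 30 mm square, 184 mm tall, jib reaching 130 mm out along its x, 225 mm high at its end. Origin: centre of the base's underside. Bystander.
- crank_tip (a point): Middle of the grip of the crane's crank lever, on the -y side of the post, 50 mm from the crank's axle, which is 100 mm above the table. The crank turns easily. Bystander.
Mind the look-alikes: they are no part of the job. Of the things shaped like the loco, the chrome one is meant.

How it is judged:
By the outcome, as a careful person would: the job done as asked, in the order asked, and still so for the second after the job is handed in, with the robot touching nothing.
It also fails if it takes over 32 s, if anything falls off the work surface, if the arm or the gripper's body presses on something with over 40 N, if the wrist force passes 120 N, or if a joint passes its speed limit or range.

## Working session

There is one attempt and no reset: what is moved stays moved. The work goes in short steps, Python scripts to look and compute and a shell command to move; the robot and the scene stay as the last step left them, time stands still between calls to the robot, and variables do not carry over. Pictures are saved under pics/ and viewed, at most 10 in all, crops included, and the job is handed in when it is done.

```bash
mkdir -p pics; cat > h.py <<'E'
import numpy as np, cv2
from rig import robot, cams
def snap(n):
    c=cams.camera(n); np.savez('pics/%s.npz'%n,**c); return c
def K(c): return (c['color'].shape[0]/2)/np.tan(np.radians(c['fov_y'])/2)
def ray(c,u,v):
    f=K(c); V=np.array(c['view']); R,t=V[:3,:3],V[:3,3]
    d=R.T@np.array([(u-c['cx'])/f,(v-c['cy'])/f,1.]); return -R.T@t,d
def onz(c,u,v,z):
    o,d=ray(c,u,v); return o+d*(z-o[2])/d[2]
E
python3 - <<'E'
from h import *
a=snap('top');b=snap('side')
cv2.imwrite('pics/top.png',cv2.resize(a['color'],None,fx=1.5,fy=1.5));cv2.imwrite('pics/side.png',cv2.resize(b['color'],None,fx=1.5,fy=1.5))
for c in(a,b):
    print(c['fov_y'],c['cx'],c['cy'],np.round(c['view'],3).tolist())
o=robot.get_obs();print(o['position'],o['tool_rot'],o['grip_width'],o['time'])
E
```

```text
45.684272496121544 254.93896051670444 188.01302339500913 [[0.025, -1.0, 0.007, 0.112], [-0.992, -0.026, -0.121, 0.508], [0.122, -0.004, -0.993, 1.374], [0.0, 0.0, 0.0, 1.0]]
46.930848576671345 256.07328005683235 195.30609889249683 [[-0.999, -0.048, -0.007, 0.491], [-0.029, 0.722, -0.691, -0.014], [0.038, -0.69, -0.723, 1.237], [0.0, 0.0, 0.0, 1.0]]
[0.19911956 0.59177355 0.23866864] [ 1.61690872e-01  9.86840974e-01 -9.22804427e-04 -3.21185346e-04] 0.0867757160619894 0.1
```

View pics/top.png

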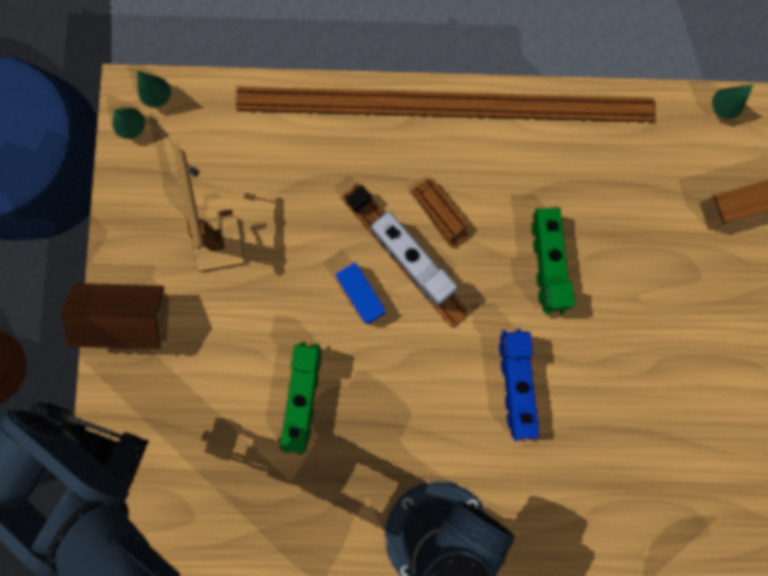

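View pics/side.png

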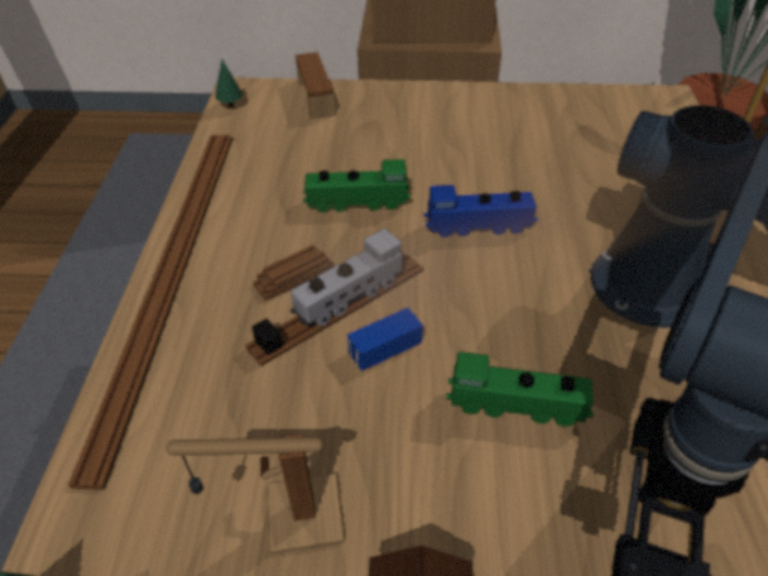

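The top view shows the chrome loco at (412,258), with its dome at (412,255), its horn at (393,232) and its cab tail-ward at (437,285). The look-alikes are green at (552,260), green at (300,400) and blue at (520,385). I choose the chrome one, which stands on the track with the buffer. In the side view its dome is at (345,270) and its horn at (316,285).

```bash
python3 - <<'E'
from h import *
from scipy.spatial.transform import Rotation as Ro
L=lambda n:dict(np.load('pics/%s.npz'%n))
P={}
for n,pts in(('top',[(275,170),(262,155)]),('side',[(230,180),(211,190)])):
    c=L(n);g=c['color'].max(2);out=[]
    for (u,v) in pts:
        r=10;m=(g[v-r:v+r+1,u-r:u+r+1]<70).astype(np.uint8)
        k,lab,st,ce=cv2.connectedComponentsWithStats(m)
        i=1+np.argmin([np.hypot(*(ce[j]-r))+ (100 if st[j,4]<15 else 0) for j in range(1,k)])
        p=ce[i]+[u-r,v-r];out.append(p);print(n,p,st[i],np.round(onz(c,*p,0.092),4),c['depth'][v,u])
    P[n]=[ray(c,*p) for p in out]
for i in(0,1):
    (o1,d1),(o2,d2)=P['top'][i],P['side'][i]
    s=np.linalg.lstsq(np.c_[d1,-d2],o2-o1,rcond=None)[0];a,b=o1+s[0]*d1,o2+s[1]*d2
    print('tri',np.round((a+b)/2,4),'gap',np.linalg.norm(a-b))
c=L('top');cr=c['color'][115:225,215:325];cv2.imwrite('pics/crop.png',cv2.resize(cr,None,fx=5,fy=5,interpolation=cv2.INTER_CUBIC))
o=robot.get_obs();print(np.round(Ro.from_quat(o['tool_rot']).as_matrix(),3))
E
```

```text
top [274.36363636 169.67272727] [ 6  6  8  8 55] [0.5541 0.0691 0.092 ] 1.3440303
top [261.64285714 154.5952381 ] [ 6  6  8  8 42] [0.5985 0.1078 0.092 ] 1.3504205
side [229.69642857 179.83928571] [ 6  6  9  8 56] [0.5557 0.0743 0.092 ] 1.1335762
side [210.19480519 189.11688312] [ 4  3 11 12 77] [0.602  0.1098 0.092 ] 1.1084125
tri [0.5558 0.0688 0.0865] gap 0.0014576577295186655
tri [0.6007 0.1078 0.0897] gap 0.003436133924641516
[[-0.948  0.319 -0.001]
 [ 0.319  0.948 -0.002]
 [ 0.    -0.002 -1.   ]]
```

View pics/crop.png

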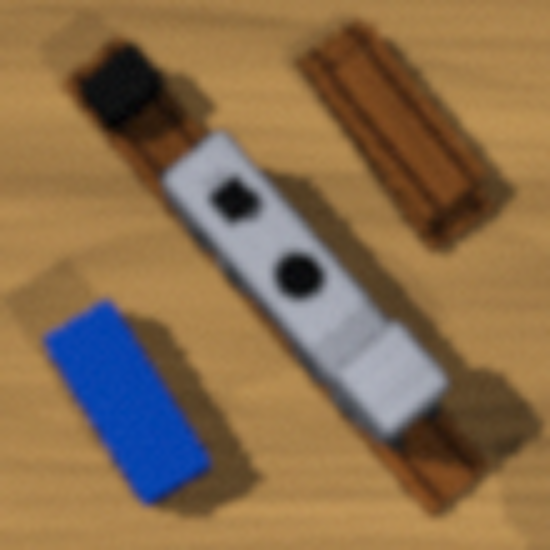

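The crop confirms the choice: chrome loco, round dome next to the cab at crop (300,275), square horn key at (237,198) toward the buffer. Before moving I check how far the crane and the brown box are from the path.

```bash
python3 - <<'E'
from h import *
c=dict(np.load('pics/top.npz'))
for n,u,v,z in(('base near',200,272,0),('base r',243,265,0),('jib base',198,245,.21),('jib end',183,152,.225),('box TL',72,285,.1),('box TR',163,287,.1),('box BR',160,345,.1)):
    print(n,np.round(onz(c,u/1.5,v/1.5,z),3))
V=c['view'];f=K(c)
for u,v in((115,315),(140,335),(300,400),(190,200),(520,385)):
    u/=1.5;v/=1.5;d=c['depth'][int(v),int(u)];o,r=ray(c,u,v);print(u,v,np.round(o+r*d,3))
E
```

```text
base near [0.52  0.508 0.   ]
base r [0.538 0.419 0.   ]
jib base [0.542 0.459 0.21 ]
jib end [0.709 0.492 0.225]
box TL [0.475 0.729 0.1  ]
box TR [0.476 0.552 0.1  ]
box BR [0.364 0.551 0.1  ]
76.66666666666667 210.0 [0.418 0.636 0.115]
93.33333333333333 223.33333333333334 [0.382 0.593 0.093]
200.0 266.6666666666667 [0.265 0.279 0.084]
126.66666666666667 133.33333333333334 [0.624 0.479 0.209]
346.6666666666667 256.6666666666667 [ 0.304 -0.147  0.087]
```

```bash
python3 -m pendant '[{"jaw":0,"linear":[-1.2,-1.2,0],"twist":0},{"jaw":0,"linear":[-2.3,-2.3,0],"twist":0},{"jaw":0,"linear":[-2.5,-2.5,0],"twist":0},{"jaw":0,"linear":[-2.5,-2.5,0],"twist":0},{"jaw":0,"linear":[-2.5,-2.5,0],"twist":0},{"jaw":0,"linear":[-2.5,-2.5,0],"twist":0},{"jaw":0,"linear":[-2.5,-2.5,0],"twist":0},{"jaw":0,"linear":[-2.5,-2.5,0],"twist":0},{"jaw":0,"linear":[-2.5,-2.5,0],"twist":0},{"jaw":0,"linear":[-2,-2,0],"twist":0},{"jaw":0,"linear":[-1.5,-1.5,0],"twist":0},{"jaw":0,"linear":[-1,-1,0],"twist":0}]' 5
```

```text
time: 1.1
position: [0.3603, 0.2672, 0.2394]
tool_rot: [0.163, 0.987, -0.0, -0.0]
ft_force: [0.3, 0.4, -1.2]
grip_width: 0.0149
grip_force: 0.0
```

```bash
python3 -m pendant '[{"jaw":0,"linear":[-1,-0.5,0],"twist":0},{"jaw":0,"linear":[-2.2,-1.1,0],"twist":0},{"jaw":0,"linear":[-2.8,-1.4,0],"twist":0},{"jaw":0,"linear":[-2.8,-1.4,0],"twist":0},{"jaw":0,"linear":[-2.8,-1.4,0],"twist":0},{"jaw":0,"linear":[-2.8,-1.4,0],"twist":0},{"jaw":0,"linear":[-2.8,-1.4,0],"twist":0},{"jaw":0,"linear":[-2.8,-1.4,0],"twist":0},{"jaw":0,"linear":[-2.2,-1.1,0],"twist":0},{"jaw":0,"linear":[-1.6,-0.9,1],"twist":0},{"jaw":0,"linear":[-1,-0.5,2],"twist":0},{"jaw":0,"linear":[0,0,1],"twist":0}]' 
python3 - <<'E'
from h import *
c=snap('wrist');cv2.imwrite('pics/wrist1.png',c['color'])
o=robot.get_obs();print(o['position'],o['time'])
V=np.array(c['view']);f=K(c)
for p in([.555,.07,.094],[.5995,.1085,.094]):
    q=V[:3,:3]@p+V[:3,3];print(q[:2]/q[2]*f+[c['cx'],c['cy']],q[2])
E
```

```text
time: 2.1
position: [0.5564, 0.07, 0.1979]
tool_rot: [0.163, 0.987, -0.0, 0.0]
ft_force: [-0.4, 0.4, -0.2]
grip_width: 0.0005
grip_force: 0.0
[0.55355117 0.07124339 0.1960354 ] 2.15
[252.92489347 194.33570535] 0.25964900289860116
[307.24315676 225.04151259] 0.2677551072300993
```

View pics/wrist1.png

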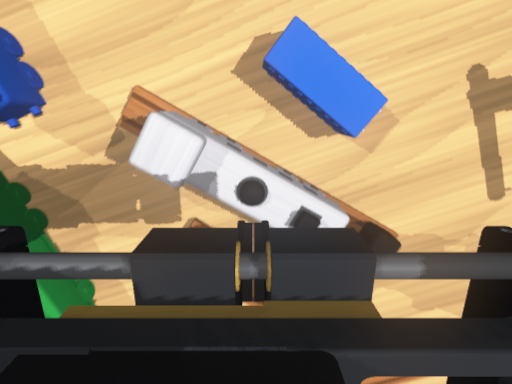

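The wrist view shows the dome at (252,190), within 4 px of the prediction. The square horn key is at (305,218) and the fingertips, closed, are at (253,230).

```bash
python3 - <<'E'
from h import *
from scipy.spatial.transform import Rotation as Ro
c=dict(np.load('pics/wrist.npz'));g=c['color'].max(2);u0,v0=222,165
m=(g[v0:v0+50,u0:u0+60]<75).astype(np.uint8);k,lab,st,ce=cv2.connectedComponentsWithStats(m)
i=lab[25,30];p=ce[i]+[u0,v0];print(p,st[i])
o=robot.get_obs();R=Ro.from_quat(o['tool_rot']).as_matrix()
for z in(.088,.092,.096):
    w=onz(c,*p,z);print(z,np.round(w,4),'tool cm',np.round(R.T@(w-o['position'])*100,2))
print(o['position'],o['ft_force'],o['joint_velocities'].max() if hasattr(o['joint_velocities'],'max') else o['joint_velocities'])
E
```

```text
[251.57874321 188.94336695] [   0    0   60   50 2578]
0.088 [0.5514 0.0699 0.088 ] tool cm [ 0.1  -0.18 10.8 ]
0.092 [0.5503 0.0703 0.092 ] tool cm [ 0.21 -0.18 10.41]
0.096 [0.5493 0.0707 0.096 ] tool cm [ 0.32 -0.18 10.01]
[0.55355117 0.07124339 0.1960354 ] [-0.84663566  0.60750767 -1.33935976] 0.07778961312949859
```

```bash
python3 - <<'E'
from h import *
from scipy.spatial.transform import Rotation as Ro
c=dict(np.load('pics/wrist.npz'));g=c['color'].max(2);u0,v0=222,165
print(g[190,222:284:4]);
m=(g[v0:v0+50,u0:u0+60]<115).astype(np.uint8);k,lab,st,ce=cv2.connectedComponentsWithStats(m)
i=lab[25,30];p=ce[i]+[u0,v0];print(i,p,st[i])
o=robot.get_obs();R=Ro.from_quat(o['tool_rot']).as_matrix()
for z in(.088,.092,.096):
    w=onz(c,*p,z);print(z,np.round(w,4),'tool cm',np.round(R.T@(w-o['position'])*100,2))
E
```

```text
[241 242 240 193  84  69  72  76  77  75  71 100 241 243 242 243]
3 [251.50151057 191.24169184] [ 15  13  30  28 662]
0.088 [0.5534 0.0691 0.088 ] tool cm [-0.12 -0.19 10.8 ]
0.092 [0.5524 0.0695 0.092 ] tool cm [-0.   -0.19 10.4 ]
0.096 [0.5513 0.0699 0.096 ] tool cm [ 0.11 -0.19 10.  ]
```

```bash
python3 -m pendant '[{"jaw":0,"linear":[0,-0.1,1],"twist":0},{"jaw":0,"linear":[0,-0.08,1.5],"twist":0},{"jaw":0,"linear":[0,0,1.5],"twist":0},{"jaw":0,"linear":[0,0,1.3],"twist":0},{"jaw":0,"linear":[0,0,1],"twist":0},{"jaw":0,"linear":[0,0,0.5],"twist":0},{"jaw":0,"linear":[0,0,0],"twist":0},{"jaw":0,"linear":[0,0,0],"twist":0}]'; python3 - <<'E'
from h import *
o=robot.get_obs();print(o['position'],o['ft_force'])
c=snap('side');cv2.imwrite('pics/side2.png',cv2.resize(c['color'][130:250,160:310],None,fx=5,fy=5,interpolation=cv2.INTER_CUBIC))
E
```

```text
time: 2.82
position: [0.5543, 0.0704, 0.1318]
tool_rot: [0.161, 0.987, 0.0, 0.0]
ft_force: [0.6, 0.3, -0.0]
grip_width: 0.0004
grip_force: 0.0
[0.55425443 0.07038221 0.13178165] [ 0.60250391  0.32328707 -0.02715929]
```

View pics/side2.png

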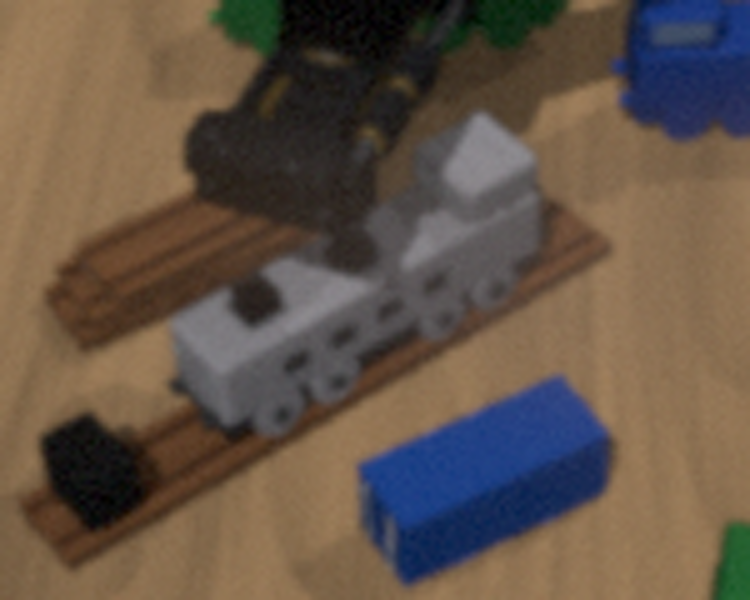

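The fingertips are right above the dome at (350,240), and the horn at (255,297) is clear. I go down gently to near contact.

```bash
python3 -m pendant '[{"jaw":0,"linear":[0,0,0.6],"twist":0},{"jaw":0,"linear":[0,0,0.6],"twist":0},{"jaw":0,"linear":[0,0,0.4],"twist":0},{"jaw":0,"linear":[0,0,0.1],"twist":0},{"jaw":0,"linear":[0,0,0.1],"twist":0},{"jaw":0,"linear":[0,0,0],"twist":0},{"jaw":0,"linear":[0,0,0],"twist":0}]'
python3 -m pendant '[{"jaw":0,"linear":[0,0,0.1],"twist":0},{"jaw":0,"linear":[0,0,0.1],"twist":0},{"jaw":0,"linear":[0,0,0.1],"twist":0},{"jaw":0,"linear":[0,0,0],"twist":0},{"jaw":0,"linear":[0,0,0],"twist":0}]'
```

```text
time: 3.45
position: [0.5542, 0.0699, 0.1136]
tool_rot: [0.162, 0.987, -0.0, -0.0]
ft_force: [-0.3, 0.1, -0.3]
grip_width: 0.0007
grip_force: 0.0
time: 3.87
position: [0.5545, 0.07, 0.1107]
tool_rot: [0.162, 0.987, 0.0, 0.0]
ft_force: [-0.1, -0.7, 3.1]
grip_width: 0.0005
grip_force: 1.3
```

```bash
python3 -m pendant '[{"jaw":0,"linear":[0,0,0.1],"twist":0},{"jaw":0,"linear":[0,0,0.1],"twist":0},{"jaw":0,"linear":[0,0,0.1],"twist":0},{"jaw":0,"linear":[0,0,0.1],"twist":0},{"jaw":0,"linear":[0,0,0],"twist":0},{"jaw":0,"linear":[0,0,0],"twist":0}]'; python3 - <<'E'
from h import *
f=[];z=[]
for _ in range(4):
    cams.camera('side');o=robot.get_obs();f.append(o['ft_force']);z.append(o['position'][2])
print(np.mean(f,0),np.std(f,0),np.mean(z),o['time'])
E
```

```text
time: 4.37
position: [0.5545, 0.0699, 0.1067]
tool_rot: [0.162, 0.987, 0.0, 0.0]
ft_force: [-0.9, -0.2, 5.2]
grip_width: 0.0004
grip_force: 2.2
[-0.36911907  0.20253057  4.26968596] [0.41338255 0.46468737 0.33922277] 0.10669363680336416 4.5667
```

```bash
python3 -m pendant '[{"jaw":0,"linear":[0,0,0.1],"twist":0},{"jaw":0,"linear":[0,0,0.05],"twist":0},{"jaw":0,"linear":[0,0,0],"twist":0},{"jaw":0,"linear":[0,0,0],"twist":0},{"jaw":0,"linear":[0,0,0],"twist":0},{"jaw":0,"linear":[0,0,0],"twist":0},{"jaw":0,"linear":[0,0,0],"twist":0},{"jaw":0,"linear":[0,0,0],"twist":0},{"jaw":0,"linear":[0,0,0],"twist":0},{"jaw":0,"linear":[0,0,0],"twist":0}]'
python3 - <<'E'
from h import *
f=[]
for _ in range(3):
    cams.camera('side');o=robot.get_obs();f.append(o['ft_force'][2])
print(f,o['position'],o['time'])
E
```

```text
time: 5.4
position: [0.5545, 0.0699, 0.1052]
tool_rot: [0.162, 0.987, 0.0, 0.0]
ft_force: [-1.0, -0.9, 5.0]
grip_width: 0.0007
grip_force: 2.5
[np.float64(5.102529461314944), np.float64(5.2837534531708785), np.float64(4.500990387004613)] [0.554487   0.06992853 0.10515589] 5.55
```

```bash
python3 -m pendant '[{"jaw":0,"linear":[0,0,0],"twist":0},{"jaw":0,"linear":[0,0,0],"twist":0},{"jaw":0,"linear":[0,0,0],"twist":0},{"jaw":0,"linear":[0,0,0],"twist":0},{"jaw":0,"linear":[0,0,0],"twist":0},{"jaw":0,"linear":[0,0,0],"twist":0},{"jaw":0,"linear":[0,0,0],"twist":0},{"jaw":0,"linear":[0,0,0],"twist":0},{"jaw":0,"linear":[0,0,0],"twist":0}]'
python3 -m pendant '[{"jaw":0,"linear":[0,0,-0.3],"twist":0},{"jaw":0,"linear":[0,0,-0.4],"twist":0},{"jaw":0,"linear":[0,0,-0.4],"twist":0},{"jaw":0,"linear":[0,0,-0.6],"twist":0},{"jaw":0,"linear":[0,0,-1],"twist":0},{"jaw":0,"linear":[0,0,-1.5],"twist":0},{"jaw":0,"linear":[0,0,-2],"twist":0},{"jaw":0,"linear":[0,0,-2],"twist":0},{"jaw":0,"linear":[0,0,-1.5],"twist":0},{"jaw":0,"linear":[0,0,-0.8],"twist":0},{"jaw":0,"linear":[0,0,0],"twist":0},{"jaw":0,"linear":[0,0,0],"twist":0}]'
python3 - <<'E'
from h import *
a=dict(np.load('pics/side.npz'));c=snap('side');w=snap('wrist')
x=cv2.resize(c['color'][130:250,160:310],None,fx=4,fy=4,interpolation=cv2.INTER_CUBIC)
cv2.imwrite('pics/side3.png',x)
E
```

```text
time: 6.3
position: [0.5545, 0.0699, 0.1051]
tool_rot: [0.162, 0.987, 0.0, 0.0]
ft_force: [-0.3, -0.6, 4.4]
grip_width: -0.0
grip_force: 2.5
time: 7.3
position: [0.554, 0.07, 0.2102]
tool_rot: [0.162, 0.987, 0.0, 0.0]
ft_force: [-0.2, -0.2, -0.8]
grip_width: 0.0004
grip_force: 0.0
```

View pics/side3.png

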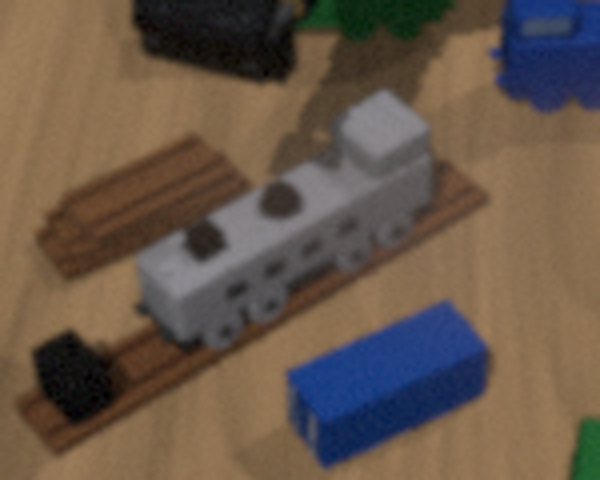

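The dome at (281,200) is up again, level with the horn at (206,240). The loco, buffer and container haven't moved, and the gripper is clear above.

```bash
python3 -c "
from rig import robot
print(robot.hand_in())"
```

```text
the job is handed in; nothing more can be done
None
```

I pressed the chrome locomotive's round dome about 8 mm down at roughly 5 N, held it well down for about two seconds, let it spring back up, withdrew and handed the job in at about 7 s; the last side view showed the horn key up and the locomotive, buffer, container and track stack unmoved, and the arm kept well clear of the crane.

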